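Tip a cast disc into its fixture and push it home

ROBOT

A 7-joint arm with a two-finger parallel gripper is mounted at the origin on a cart in front of the work surface, level with it; the furniture and walls round the work are solid. World frame = base frame: x ahead of the robot, y to its left, z up, the work surface at z = 0. Lengths are in m, angles in rad, forces in N, time in s.
With the tool pointing down it reaches from about 0.425 to 0.875 m from the base axis. Payload 4.7 kg.
Tool frame: the origin (TCP) lies midway between the tips of the shut fingers; the grasp point (between the pads) lies 19 mm behind it (ctrl.grip_point_offset is the distance from the TCP to the grasp point, in m); z points along the fingers, y is the line along which they close (so a half turn about z gives the same grasp; the last joint's range is limited). The gripper opens to 87 mm and grips with 3 to 60 N. Pads are 19 mm wide; open, the fingers measure 117 mm over their backs; the gripper's body (75 mm by 190 mm) begins 51 mm behind the grasp point.
Start: joints at [1.273, 0.321, -0.07, 1.45, 0.023, 1.371, -0.057], TCP at [0.199, -0.619, 0.187] pointing down, gripper open.
Joint ranges: [-2.86, 2.86], [-0.3, 2.09], [-1.38, 1.24], [0.06, 2.45], [-1.56, 4.7], [0.09, 2.05], [-2.69, 2.69]. Speed limits (rad/s): [2.57, 2.57, 3.14, 3.14, 3.14, 3.14, 3.14].

INTERFACE

Orientations are given as a rotation vector (axis times angle).
In Python, from bench import ctrl gives the robot as it stands.
- The arm moves only by the tool move_arm, never from a script. Its argument "increments" is text: rows parted by semicolons, each of 7 numbers parted by spaces: the shift along the world's x, y, z in mm, then the turn, a rotation vector about the world's x, y, z in degrees, then the closure in counts, from 0 (fully open) to 255 (shut). A call has exactly 8 rows; each row shifts and turns the commanded pose from where the row before left it; what a row does not reach is not made up. A row lasts 1/12 s, in which the tool goes at most 41.7 mm and 7.16 degrees, less where a joint would pass 70% of its speed; a pose out of reach is approached as far as the arm can. A call with a gripper value outside its range is refused whole. The fingers move at their own pace and stop on an object; "grip_force" is the grip in N (left out, the last holds). Time passes only in rows, so rows that do not move let the fingers close, or fill a call up. It gives the time, the measured TCP pose, the force, the opening and the grip force at its end, in the units of the state.
- ctrl.get_state(): the state, without advancing time (a new reading comes with each control period).
- ctrl.get_image(name): name is "scene" or "top" or "wrist"; returns a dict with "frame" (480x640x3 uint8, red, green, blue), "depth" (480x640 float32, m along the optical axis (not along the pixel's ray), 0 where there is no reading), "fx", "fy", "cx", "cy" (pixels), "position" and "orientation" of the camera in the world. Camera axes: x right, y down, z forward; pixel columns grow to the right and rows downward; lengths in m; the calibration is good to about 2 mm. A picture is of the moment at which its call begins.
- ctrl.close_job(): hands the job in; it is judged then, once.
Trained networks look in a picture, given as the dict that the camera call returned (one of the last four; its "shot" number tells which), for a name from the list of things; names that differ only in an ending like _2 or _b are one class to them, and where a whole thing is asked for, a point or a joint stands for the part that bears it (a point fixed in the world has none). Each returns a list of dicts, best first, with "score" (0 to 1); they miss things now and then, are a little off and sometimes report something else, mostly with a low value. They report only what shows in the picture. A call takes as long as a camera call.
- ctrl.find_in(target, picture): "centre" ([x, y, z] in m, in world coordinates, good to about 4 mm: the middle of the surface that is visible of it).
- ctrl.silhouettes(target, picture): "region" (480x640 bool, what is visible of it).
The state is a dict: "time": time; "joint_positions": joint angles; "qd": joint speeds; "joint_torque": joint torques, N m; "position": TCP position; "tool_rot": TCP orientation; "ft_force": force on the tool from outside, world axes, zero at the start; "torque": the same for the moment, N m; "grip_width": opening from 0.0 (shut) to 1.0 (fully open); "grip_force": force on a finger pad.
Only numpy, scipy, OpenCV 4.12 (cv2) and the standard library are available. Lean on these libraries where they do the work, as an engineer would, in place of code of your own. Each camera call takes 0.05 s, during which the arm holds its last target. There are 200 camera calls.

TASK

The cast disc with the hole in its middle leans on its edge against the two short pins of the loading fixture. With the fingertips push it over, so that it lies flat in the channel, then push it along the channel until it is fully home against the end stop. Do not lift or carry the disc, and leave the other things standing where they are.

Things in the scene. Friction and masses are not known exactly. Their poses are not given: they have to be found in the camera images.
- ring_disc: white machined cast disc with a hole in its middle, 66 mm across, 10 mm thick, about 0.11 kg. Origin: centre of the face that looks to the end stop at the start and lies underneath once tipped over; z runs from there through the disc (at the start to the fixture's -x and a little down; tipped over: up). At the start it stands on its rim, leaning 18 degrees back from upright on the pins
- fixture: loading fixture, fixed: aluminium plate 180 x 96 mm, its top, the bed, 12 mm above the table. Origin: centre of its underside; x along the channel from the pins to the end stop, z up. The leaning disc's topmost rim is at x = -65 to -76 mm, 78 mm above the table. The channel is 71 mm wide, between rails 8 mm above the bed, x = -36 to 86 mm
- pins (a point): point on the bed midway between the feet of the two pins, fixture x = -59 mm; axes as the fixture's. The 7 mm pins stand 21 mm to either side (35 mm clear between), lean back from the stop and end 54 mm above the table, nothing behind. Before their feet are two black chocks 8 mm high, 45 mm apart. Pushed about 9 degrees past upright the disc falls, its centre then at x = -5 to -25 mm
- home (a point): point on the bed on the channel's centre line, fixture x = +45 mm; axes as the fixture's. The centre of the disc's underside is here when the disc is home
- stop (a point): foot of the end stop's face, on the channel's centre line, fixture x = +78 mm; axes as the fixture's. The stop is a steel bar across the channel, 14 mm above the bed
- glue_bottle: bystander: flat cream glue bottle with a round cap, 35 x 57 x 82 mm, standing beside the fixture; origin under its centre
- domed_post: bystander: white domed post, 76 mm wide, 59 mm tall, standing beside the fixture; origin under its centre
- carton: bystander: small open carton, 42 x 48 x 57 mm, beyond the end stop; origin under its centre

How it is judged:
On the way, in this order (a step that is already met when the one before it is completed fails the run):
1. the disc has been tipped over and lies flat in the channel, not yet home (angle between ring_disc's own z axis and vertical below 0.08 rad and height (world z) of ring_disc below 0.017 m and x of ring_disc in the frame of home below -0.012 m), for 0.2 s.
2. the disc lies flat against the end stop (angle between ring_disc's own z axis and vertical below 0.08 rad and height (world z) of ring_disc below 0.017 m and x of ring_disc in the frame of home above -0.004 m and horizontal distance between ring_disc and home below 0.006 m), for 0.2 s.
At the end, for the whole second after the job is handed in: The disc lies flat on the bed (within 0.08 rad, its underside less than 5 mm above the bed), turned over as tipped from the pins, at rest, within 4 mm of the end stop and within 6 mm of its home point; the three bystanders stand upright (all of step 2 and linear speed of ring_disc below 0.01 m/s and angle between each of glue_bottle, domed_post, carton's own z axis and vertical below 0.1 rad); the robot touches nothing.
It fails at once if the disc is lifted while on edge (the centre of its face more than 60 mm above the table; it stands at about 47 mm) (height (world z) of ring_disc above 0.06 m).
It fails at once if the disc is lifted or carried while lying (angle between ring_disc's own z axis and vertical below 0.3 rad and height (world z) of ring_disc above 0.028 m).
It fails at once if the disc leaves the channel sideways (y of ring_disc in the frame of fixture above 0.025 m or y of ring_disc in the frame of fixture below -0.025 m).
It fails at once if a bystander is moved by more than 15 mm (distance of any of glue_bottle, domed_post, carton from where it was at the start of the episode above 0.015 m).
It also fails if it takes over 40 s, if anything falls off the work surface, if the arm or the gripper's body presses on something with over 40 N, if the wrist force passes 120 N, or if a joint passes its speed limit or range.

## Working session

There is one attempt and no reset: what is moved stays moved. The work goes in short steps, Python scripts to look and compute and a tool call to move; the robot and the scene stay as the last step left them, time stands still between calls to the robot, and variables do not carry over. Pictures are saved under pics/ and viewed, at most 10 in all, crops included, and the job is handed in when it is done.

Besides the shell and the picture viewer there is one more tool, called after "Emit:" by a JSON object that holds its "op" and its "data". move_arm: Moves the arm, as the interface text tells. Its arguments: {"type":"object","properties":{"increments":{"type":"string"},"grip_force":{"type":"number"}},"required":["increments"]}

```bash
mkdir -p pics
cat > h.py <<'E'
import numpy as np, cv2
from scipy.spatial.transform import Rotation as R
from bench import ctrl
def cloud(im):
    d=im["depth"]; v,u=np.mgrid[0:480,0:640]
    P=np.stack([(u-im["cx"])*d/im["fx"],(v-im["cy"])*d/im["fy"],d],-1)
    o=np.array(im["orientation"],float)
    M=o if o.shape==(3,3) else (R.from_rotvec(o) if o.size==3 else R.from_quat(o)).as_matrix()
    W=P@M.T+np.array(im["position"]); W[d==0]=np.nan
    return W
E
python3 - <<'E'
from h import *
s=ctrl.get_state();print({k:np.round(v,3) for k,v in s.items()})
for n in("top","scene"):
    im=ctrl.get_image(n);cv2.imwrite(f"pics/{n}1.png",im["frame"][...,::-1])
    print(n,im["position"],im["orientation"])
    W=cloud(im);np.save(n+".npy",W)
    for t in("ring_disc","fixture","glue_bottle","domed_post","carton"):
        r=ctrl.find_in(t,im)[:2]; print(t,[(np.round(a["centre"],3),round(a["score"],2)) for a in r])
        m=ctrl.silhouettes(t,im)
        if m:
            p=W[m[0]["region"]];p=p[~np.isnan(p[:,0])]
            if len(p):print("   ",m[0]["region"].sum(),np.percentile(p,[1,99],axis=0).round(3).tolist())
E
```

```text
{'time': np.float64(0.0), 'joint_positions': array([ 1.273,  0.322, -0.07 ,  1.452,  0.023,  1.371, -0.057]), 'qd': array([ 0.   ,  0.001,  0.002, -0.001, -0.001, -0.   ,  0.002]), 'joint_torque': array([-0.0000e+00, -4.9129e+01, -4.0400e-01, -3.1253e+01, -6.4000e-02,
        4.4000e-02,  0.0000e+00]), 'position': array([ 0.199, -0.618,  0.186]), 'tool_rot': array([-3.102e+00, -4.880e-01,  1.000e-03]), 'ft_force': array([-0.565,  0.732, -0.158]), 'torque': array([-0.058, -0.029,  0.037]), 'grip_force': np.float64(0.0), 'grip_width': np.float64(1.003)}
top [0.51910557 0.11461169 1.1303972 ] [-2.18592841  2.14686984 -0.10767663]
ring_disc [(array([0.595, 0.031, 0.057]), 0.61)]
    566 [[0.562, 0.017, 0.016], [0.624, 0.048, 0.077]]
fixture [(array([0.574, 0.106, 0.016]), 0.76)]
glue_bottle [(array([0.729, 0.105, 0.061]), 0.65)]
    561 [[0.716, 0.077, 0.008], [0.754, 0.128, 0.086]]
domed_post [(array([0.703, 0.225, 0.047]), 0.68)]
    1281 [[0.667, 0.193, 0.001], [0.738, 0.264, 0.063]]
carton [(array([0.506, 0.263, 0.028]), 0.63)]
    599 [[0.486, 0.239, -0.002], [0.532, 0.281, 0.058]]
scene [-0.06521615  0.46804301  0.74227805] [-1.33612034  2.13147282 -0.95794758]
ring_disc [(array([0.589, 0.039, 0.05 ]), 0.91)]
    949 [[0.56, 0.002, 0.006], [0.632, 0.048, 0.077]]
fixture [(array([0.566, 0.109, 0.009]), 0.74)]
    4368 [[0.517, -0.0, 0.001], [0.635, 0.185, 0.028]]
glue_bottle [(array([0.724, 0.107, 0.044]), 0.73)]
    1077 [[0.713, 0.077, 0.004], [0.749, 0.129, 0.085]]
domed_post [(array([0.684, 0.235, 0.046]), 0.69)]
    1377 [[0.664, 0.196, 0.002], [0.721, 0.264, 0.061]]
carton [(array([0.511, 0.256, 0.032]), 0.94)]
```

View pics/top1.png

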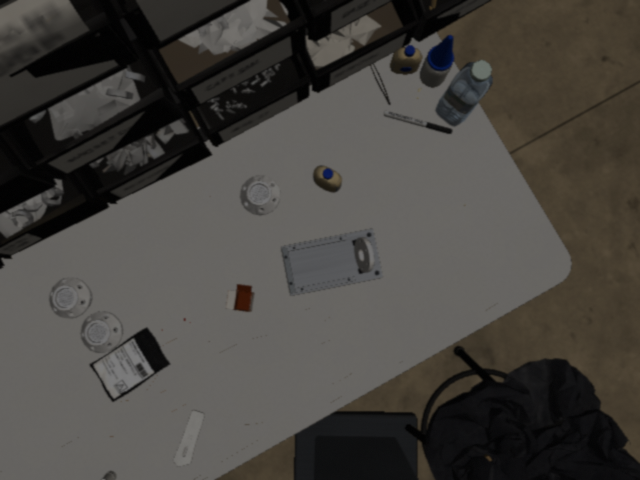

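View pics/scene1.png

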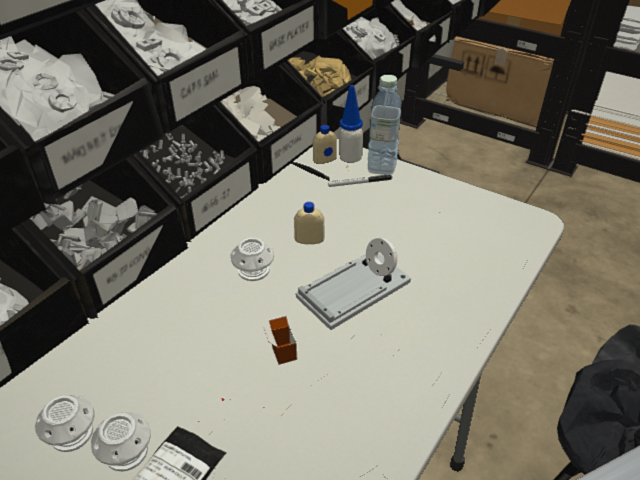

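The pictures show the fixture at about (332,262) in the top view. The disc leans near its right end at (364,254), so the channel runs to image left, roughly world +y. The carton at (241,298) lies past the stop. The bottle (328,178) and post (260,195) are on the far (+x) side.

```bash
python3 - <<'E'
from h import *
T=np.load("top.npy");S=np.load("scene.npy")
for n,W in(("top",T),("scene",S)):
    p=W.reshape(-1,3);p=p[~np.isnan(p[:,0])]
    box=(abs(p[:,0]-.575)<.1)&(abs(p[:,1]-.1)<.13)
    tab=p[(abs(p[:,0]-.4)<.04)&(abs(p[:,1]-.1)<.1)]
    print(n,"table z",np.median(tab[:,2]) if len(tab) else None)
    q=p[box&(p[:,2]>.007)&(p[:,2]<.04)]
    q=q[~((q[:,0]<.54)&(q[:,1]>.215))&~((q[:,0]>.66)&(q[:,1]>.15))]
    r=cv2.minAreaRect((q[:,:2]*1000).astype(np.float32));print(len(q),r,cv2.boxPoints(r).round(0).tolist())
    print("bed z",np.median(q[:,2]))
    d=p[box&(p[:,2]>.03)&(p[:,1]<.075)&(p[:,0]<.66)]
    hi=d[d[:,2]>.068]
    print("disc n",len(d),"mean",d.mean(0),"top",hi.mean(0),hi.min(0),hi.max(0))
    c=d.mean(0);u,s,v=np.linalg.svd(d-c);print("plane n",v[2],s/np.sqrt(len(d)))
E
python3 - <<'E'
import cv2
a=cv2.imread("pics/top1.png")[215:310,265:395];b=cv2.imread("pics/scene1.png")[225:335,285:425]
import numpy as np
a=cv2.resize(a,(520,380),interpolation=2);a=np.clip(a*1.8,0,255).astype('uint8')
cv2.imwrite("pics/c1.png",a)
E
```

```text
top table z 0.0007019937793257824
4353 ((592.7777099609375, 107.62725830078125), (146.02728271484375, 253.0480194091797), 6.896286487579346) [[505.0, 224.0], [535.0, -27.0], [680.0, -9.0], [650.0, 242.0]]
bed z 0.013452815408277807
disc n 498 mean [0.59223191 0.03143708 0.05610134] top [0.5946191  0.02475781 0.07293981] [0.57020414 0.01661987 0.06800709] [0.61546889 0.03481346 0.07886825]
plane n [-0.20771632  0.90220433  0.3779964 ] [0.01760246 0.01576624 0.00297304]
scene table z 0.001168532757944707
4346 ((578.9473876953125, 91.68502807617188), (100.40556335449219, 182.59927368164062), 12.292986869812012) [[510.0, 170.0], [549.0, -8.0], [647.0, 13.0], [609.0, 192.0]]
bed z 0.014005554947207677
disc n 756 mean [0.58864691 0.03218082 0.05314162] top [0.59010921 0.02516423 0.07259047] [0.56959793 0.01639083 0.06801336] [0.61197301 0.03431277 0.07809895]
plane n [ 0.21940499 -0.91694241 -0.33328376] [0.01866872 0.01445602 0.00248409]
```

View pics/c1.png

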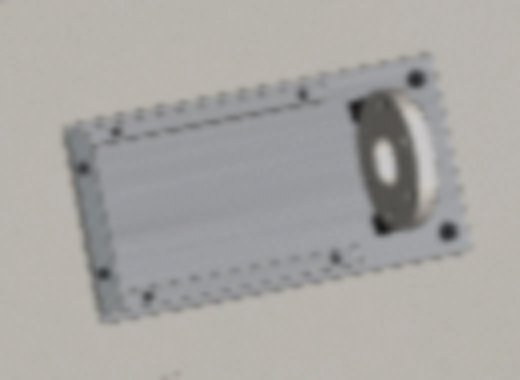

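Emit:
{"op": "move_arm", "data": {"increments": "22 30 0 0 0 0 255;22 30 0 0 0 0 255;22 30 0 0 0 0 255;22 30 0 0 0 0 255;22 30 0 0 0 0 255;22 30 0 0 0 0 255;22 30 0 0 0 0 255;22 30 0 0 0 0 255", "grip_force": 20}}

```text
time: 1.77
position: [0.3762, -0.3772, 0.187]
tool_rot: [3.103, 0.487, 0.0]
ft_force: [0.5, -0.5, 0.2]
grip_width: 0.482
grip_force: 0.0
```

Run:
```python
from h import *
# fixture outline from top view, cleaned: connected component near centre, 7..35mm, several cuts
for n in("top","scene"):
    W=np.load(n+".npy");z=W[...,2]
    m=((z>.008)&(z<.03)&(abs(W[...,0]-.58)<.1)&(abs(W[...,1]-.09)<.13)).astype(np.uint8)
    m=cv2.morphologyEx(m,cv2.MORPH_OPEN,np.ones((3,3),np.uint8))
    k,l,st,c=cv2.connectedComponentsWithStats(m);i=1+np.argmax(st[1:,4])
    q=W[l==i]
    r=cv2.minAreaRect((q[:,:2]*1000).astype(np.float32));print(n,len(q),r)
# top-view plate corners by eye
W=np.load("top.npy")
from math import *
im=ctrl.get_image("top");M=R.from_rotvec(im["orientation"]).as_matrix();p=np.array(im["position"])
C=[]
for x,y in((65,125),(103,322),(432,55),(470,250)):
    d=M@np.array([(265+x/4-im["cx"])/im["fx"],(215+y/4-im["cy"])/im["fy"],1]);C.append((p+d*(.012-p[2])/d[2])[:2])
C=np.array(C);print(C.round(4).tolist(),C.mean(0));e=(C[0]+C[1]-C[2]-C[3])/2;print(np.linalg.norm(e),degrees(atan2(e[1],e[0])))
```

```text
top 4125 ((580.4301147460938, 91.8143081665039), (96.17364501953125, 179.69776916503906), 12.288371086120605)
scene 4029 ((578.9948120117188, 91.68724822998047), (99.99532318115234, 181.54428100585938), 12.476760864257812)
[[0.6076, 0.1881], [0.5146, 0.1679], [0.6443, 0.0135], [0.5516, -0.0052]] [0.57951596 0.09106454]
0.17769463730796514 101.9785767254052
```

Emit:
{"op": "move_arm", "data": {"increments": "20 30 0 0 0 -0.7 255;20 30 0 0 0 -0.7 255;20 30 0 0 0 -0.7 255;20 30 0 0 0 -0.7 255;20 30 0 0 0 -0.7 255;20 30 0 0 0 -0.7 255;20 30 0 0 0 -0.7 255;20 30 0 0 0 -0.7 255"}}

```text
time: 2.48
position: [0.5361, -0.1375, 0.187]
tool_rot: [3.123, 0.334, 0.001]
ft_force: [0.2, -1.0, 0.1]
grip_width: 0.006
grip_force: 0.0
```

Emit:
{"op": "move_arm", "data": {"increments": "10 14 -8 0 0 0 255;10 14 -8 0 0 0 255;10 14 -10 0 0 0 255;10 14 -10 0 0 0 255;9 12 -10 0 0 0 255;9 12 -10 0 0 0 255;9 12 -10 0 0 0 255;0 0 -10 0 0 0 255"}}

```text
time: 3.15
position: [0.6038, -0.0431, 0.1103]
tool_rot: [-3.121, -0.342, -0.003]
ft_force: [-0.6, 1.6, -0.4]
grip_width: 0.003
grip_force: 0.0
```

```bash
cat >> h.py <<'E'
C=np.array([.5797,.0917]);a=np.radians(102.3);E_=np.array([np.cos(a),np.sin(a)]);N_=np.array([-E_[1],E_[0]])
def fx(p):
    d=np.asarray(p)[...,:2]-C; return np.stack([d@E_,d@N_,np.asarray(p)[...,2]],-1)*1000
E
python3 - <<'E'
from h import *
s=ctrl.get_state();print(s["position"],s["tool_rot"],fx(s["position"]),s["time"],s["ft_force"])
im=ctrl.get_image("wrist");cv2.imwrite("pics/w1.png",im["frame"][...,::-1])
W=fx(cloud(im));z=W[...,2]
m=ctrl.silhouettes("ring_disc",im)
for k in m[:1]:
    p=W[k["region"]];p=p[~np.isnan(p[:,0])];print(k["score"],len(p),np.percentile(p,[2,50,98],axis=0).round(1).tolist())
b=(abs(W[...,0])<30)&(abs(W[...,1])<25);print("bed z",np.nanmedian(z[b]) if b.any() else None)
E
```

```text
[ 0.6037783  -0.04312218  0.11028215] [-3.12068132e+00 -3.41844268e-01 -2.54035685e-03] [-136.85682646    5.19562152  110.2821513 ] 3.15 [-0.61882474  1.58156625 -0.44344429]
0.57 1415 [[-73.9, -31.9, 13.1], [-67.3, -6.6, 69.2], [-46.0, 27.4, 76.0]]
bed z 12.244468272864072
```

View pics/w1.png

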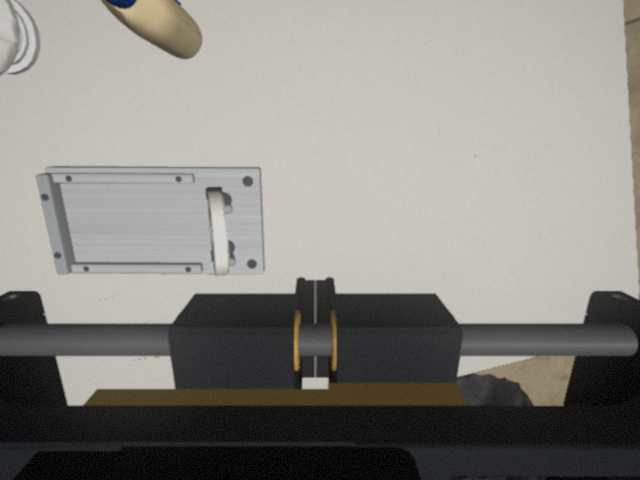

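The wrist view shows the disc standing at about (217,232) in the fixture, with the shut fingers at (315,290) behind it and to one side. This matches the measurements. Next I lower the tool behind the disc.

Emit:
{"op": "move_arm", "data": {"increments": "0 4 -8 0 0 0 255;0 4 -8 0 0 0 255;0 4 -8 0 0 0 255;0 4 -8 0 0 0 255;0 4 -8 0 0 0 255;0 4 -8 0 0 0 255;0 4 0 0 0 0 255;0 0 0 0 0 0 255"}}

```text
time: 3.92
position: [0.6019, -0.0171, 0.0621]
tool_rot: [-3.122, -0.338, 0.002]
ft_force: [0.1, 0.2, -1.2]
grip_width: 0.006
grip_force: 0.0
```

Run:
```python
from h import *
s=ctrl.get_state();print(s["position"],s["tool_rot"],fx(s["position"]),s["time"],s["ft_force"])
im=ctrl.get_image("wrist");cv2.imwrite("pics/w2.png",im["frame"][...,::-1])
w=cloud(im);W=fx(w);z=W[...,2]
m=ctrl.silhouettes("ring_disc",im)
for k in m[:1]:
    p=W[k["region"]];p=p[~np.isnan(p[:,0])];print(k["score"],len(p),np.percentile(p,[2,50,98],axis=0).round(1).tolist())
    t=p[p[:,2]>72];print("toprim",t.mean(0),t.min(0),t.max(0))
q=((z>8)&(z<30)&(abs(W[...,0])<100)&(abs(W[...,1])<60)).astype(np.uint8)
q=cv2.morphologyEx(q,cv2.MORPH_OPEN,np.ones((3,3),np.uint8))
k,l,st,c=cv2.connectedComponentsWithStats(q);i=1+np.argmax(st[1:,4])
print(cv2.minAreaRect((w[l==i][:,:2]*1000).astype(np.float32)))
# lowest-y tool geometry: finger width seen near tip
f=(z>40)&(z<90)&(W[...,0]<-85)&(W[...,0]>-135)&(abs(W[...,1])<40)
if f.any():print("fing",np.percentile(W[f],[2,98],axis=0))
```

```text
[ 0.60187656 -0.01714286  0.06205509] [-3.12242173e+00 -3.38068545e-01  1.70190173e-03] [-111.06871845    1.51932744   62.0550923 ] 3.9167 [ 0.06429297  0.20253871 -1.16629418]
0.86 2058 [[-74.1, -32.3, 19.4], [-66.3, -11.7, 67.2], [-46.4, 18.1, 75.9]]
toprim [-69.51177957  -2.05201211  75.09687662] [-90.27168003 -36.38856232  72.01183845] [-64.40362116  11.5288936  174.00671333]
((580.1513061523438, 92.23377227783203), (96.00930786132812, 179.77850341796875), 12.639525413513184)
```

Emit:
{"op": "move_arm", "data": {"increments": "1 3 0 0 0 0 255;0 3 0 0 0 0 255;-0.6 3 0 0 0 0 255;-0.6 3 0 0 0 0 255;-0.6 3 0 0 0 0 255;-0.6 3 0 0 0 0 255;-0.6 3 0 0 0 0 255;0 0 0 0 0 0 255"}}

```text
time: 4.68
position: [0.6002, 0.0034, 0.0628]
tool_rot: [-3.123, -0.337, -0.0]
ft_force: [-0.6, 0.1, -0.4]
grip_width: 0.006
grip_force: 0.0
```

Emit:
{"op": "move_arm", "data": {"increments": "-0.6 3 0 0 0 0 255;-0.6 3 0 0 0 0 255;-0.6 3 0 0 0 0 255;-0.6 3 0 0 0 0 255;0 0 0 0 0 0 255;0 0 0 0 0 0 255;0 0 0 0 0 0 255;0 0 0 0 0 0 255"}}

```text
time: 5.35
position: [0.598, 0.014, 0.0627]
tool_rot: [3.123, 0.335, -0.0]
ft_force: [-0.5, 0.6, -0.5]
grip_width: 0.008
grip_force: 0.0
```

```bash
cat > look.py <<'E'
from h import *
import sys
s=ctrl.get_state();print(s["position"],fx(s["position"]).round(1),s["time"],s["ft_force"].round(1) if hasattr(s["ft_force"],'round') else s["ft_force"])
for n in ("scene","top"):
    im=ctrl.get_image(n);cv2.imwrite(f"pics/{n}_{s['time']:.2f}.png",im["frame"][...,::-1]);W=fx(cloud(im))
    m=ctrl.silhouettes("ring_disc",im)
    for k in m[:2]:
        p=W[k["region"]];p=p[~np.isnan(p[:,0])];print(n,k["score"],len(p),np.percentile(p,[2,50,98],axis=0).round(1).tolist())
        c=p.mean(0);u,sv,v=np.linalg.svd(p-c,full_matrices=False);print("  n",v[2].round(2),sv/np.sqrt(len(p)))
E
python3 look.py
```

```text
[0.5980365  0.01403002 0.06269317] [-79.8  -1.4  62.7] 5.35 [-0.5  0.6 -0.5]
scene 0.6 900 [[-73.2, -28.5, 16.6], [-58.6, 3.3, 48.4], [-46.8, 32.8, 75.6]]
  n [ 0.96 -0.04  0.29] [18.66324053 17.00395811  5.30059649]
top 0.58 2713 [[-72.6, -47.1, 0.2], [41.0, 10.9, 13.6], [89.2, 47.3, 174.0]]
  n [ 0.44  0.9  -0.01] [44.29275291 29.7036862  25.04041636]
```

Emit:
{"op": "move_arm", "data": {"increments": "-0.4 2 0 0 0 0 255;-0.4 2 0 0 0 0 255;-0.4 2 0 0 0 0 255;-0.4 2 0 0 0 0 255;-0.4 2 0 0 0 0 255;-0.4 2 0 0 0 0 255;0 0 0 0 0 0 255;0 0 0 0 0 0 255"}}

```text
time: 6.22
position: [0.5956, 0.0265, 0.0627]
tool_rot: [3.123, 0.336, 0.0]
ft_force: [-0.8, -0.5, 0.1]
grip_width: 0.005
grip_force: 0.0
```

```bash
python3 look.py
python3 - <<'E'
import cv2,glob,os
f=max(glob.glob("pics/scene_*"),key=os.path.getmtime)
cv2.imwrite("pics/crop_a.png",cv2.resize(cv2.imread(f)[200:350,270:450],(720,600)))
E
```

```text
[0.59557019 0.02652474 0.06270829] [-67.1  -1.6  62.7] 6.2167 [-0.8 -0.5  0.1]
scene 0.81 909 [[-72.8, -28.8, 17.6], [-58.6, 3.9, 48.6], [-47.0, 32.8, 76.0]]
  n [ 0.96 -0.03  0.28] [18.79052055 16.90020667  7.26050798]
top 0.46 595 [[157.1, 11.8, -1.0], [180.7, 34.4, 30.7], [201.3, 57.3, 57.3]]
  n [-0.58  0.75  0.31] [22.74985809 13.33751967  9.46269013]
```

View pics/crop_a.png

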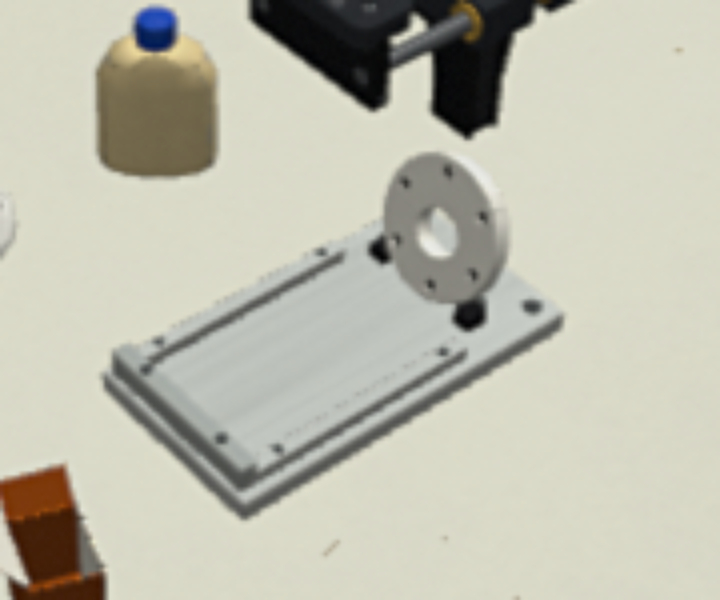

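The view shows the disc still leaning on the pins at crop (445,230). The fingertip is at crop (465,130), which looks farther back than the reported pose, so I check this by projection.

Run:
```python
from h import *
s=ctrl.get_state();im=ctrl.get_image("scene");W=fx(cloud(im))
M=R.from_rotvec(im["orientation"]).as_matrix();c=M.T@(np.array(s["position"])-im["position"])
print("proj",im["fx"]*c[0]/c[2]+im["cx"],im["fy"]*c[1]/c[2]+im["cy"],c[2],s["position"])
for u,v in((386,230),(386,225),(392,222),(380,243),(385,262)):print(u,v,W[v,u].round(1),im["depth"][v,u])
im=ctrl.get_image("wrist");W=fx(cloud(im));cv2.imwrite("pics/w3.png",im["frame"][...,::-1])
```

```text
proj 383.63844644235945 246.1569164778108 1.0390880638276918 [0.59560855 0.02609484 0.06268147]
386 230 [-58.6   9.1 109.7] 0.9976242
386 225 [-60.5   6.2 117.4] 0.99513996
392 222 [-73.8   6.5 117.3] 1.0011059
380 243 [-63.8  -7.2  68. ] 1.037287
385 262 [-55.1  16.8  46.2] 1.0333441
```

View pics/w3.png

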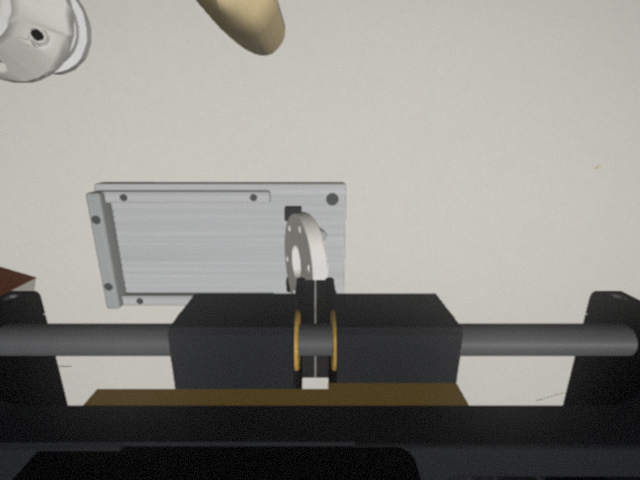

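Run:
```python
from h import *
s=ctrl.get_state();im=ctrl.get_image("wrist");W=fx(cloud(im));d=im["depth"]
print("cam",fx(np.array(im["position"])),im["orientation"],fx(s["position"]))
for u,v in((306,283),(325,283),(306,310),(325,310),(306,360),(250,310),(400,350),(310,400),(305,250)):print(u,v,W[v,u].round(1),d[v,u].round(4))
S=ctrl.get_image("scene");V=fx(cloud(S));z=V[...,2]
f=(V[...,0]>-90)&(V[...,0]<-45)&(V[...,1]>-30)&(V[...,1]<30)&(z>80)&(z<135)
p=V[f]
for lo in range(80,135,5):
    q=p[(p[:,2]>=lo)&(p[:,2]<lo+5)]
    if len(q):print(lo,len(q),q.min(0).round(),q.max(0).round())
print("grip off",ctrl.grip_point_offset, s["joint_positions"])
T=ctrl.get_image("top");V=fx(cloud(T));f=(V[...,2]>75)&(abs(V[...,1])<60)&(abs(V[...,0]+67)<110);p=V[f];print(len(p),p.min(0),p.max(0))
```

```text
cam [-67.67348915 -80.3531908  260.67858327] [ 2.26029202 -1.82211153 -0.26915176] [-67.45988336  -1.57098563  62.67734426]
306 283 [-63.  -10.3 100.9] 0.1731
325 283 [-72.3 -12.4 105.7] 0.168
306 310 [-63.7 -10.4 129.1] 0.1461
325 310 [-71.6 -11.2 130.5] 0.1446
306 360 [-64.1   0.4 147.9] 0.1312
250 310 [-51.5 -39.1 183. ] 0.0863
400 350 [-86.9 -33.5 191.6] 0.0796
310 400 [-66.5 -25.5 198.1] 0.0757
305 250 [-61.5 -15.3  63.9] 0.2071
95 2 [-62.  -2.  99.] [-61.   9. 100.]
100 30 [-77. -10. 100.] [-58.  11. 105.]
105 44 [-76. -13. 105.] [-57.  11. 110.]
110 45 [-78. -12. 110.] [-57.  12. 115.]
115 42 [-78. -12. 115.] [-58.  12. 120.]
120 34 [-75.  -9. 120.] [-57.  12. 125.]
125 44 [-79. -11. 125.] [-56.  12. 130.]
130 40 [-80. -11. 130.] [-55.  11. 135.]
grip off 0.0187 [ 0.39366491  0.35450487 -0.57843101  1.71983955  0.2115735   1.13003255
 -1.60416786]
10163 [-112.14356968  -46.56811322  173.42141131] [ 27.15089801  59.99295027 544.74942987]
```

The fingers really end at z≈100 mm, about 38 mm above the reported TCP. Both the scene and wrist depth say so, and there was no contact force. I back off, lower by 38 mm, and then check against the depth.

Emit:
{"op": "move_arm", "data": {"increments": "2 -10 0 0 0 0 255;2 -10 0 0 0 0 255;2 -10 0 0 0 0 255;2 -8 0 0 0 0 255;0 0 -10 0 0 0 255;0 0 -10 0 0 0 255;0 0 -9 0 0 0 255;0 0 -7 0 0 0 255"}}

```text
time: 7.33
position: [0.6024, -0.0109, 0.0247]
tool_rot: [-3.123, -0.337, 0.004]
ft_force: [0.1, 0.2, 0.2]
grip_width: 0.005
grip_force: 0.0
```

```bash
cat > tip.py <<'E'
from h import *
s=ctrl.get_state();t=fx(s["position"]);print(t.round(1),s["time"],np.round(s["ft_force"],1))
S=ctrl.get_image("scene");V=fx(cloud(S))
f=(abs(V[...,0]-t[0])<16)&(abs(V[...,1]-t[1])<16)&(V[...,2]>t[2]+20)&(V[...,2]<t[2]+75);p=V[f]
if len(p):print("finger",len(p),p.min(0).round(),p.max(0).round())
m=ctrl.silhouettes("ring_disc",S)
for k in m[:1]:
    p=V[k["region"]];p=p[~np.isnan(p[:,0])];print("disc",k["score"],len(p),np.percentile(p,[2,50,98],axis=0).round(1).tolist())
E
python3 tip.py
```

```text
[-105.1   -0.3   24.7] 7.3333 [0.1 0.2 0.2]
finger 273 [-118.  -11.   61.] [-93.  13.  99.]
disc 0.87 986 [[-131.8, -63.4, 0.8], [-59.3, 2.1, 46.3], [-47.1, 32.9, 75.5]]
```

Emit:
{"op": "move_arm", "data": {"increments": "-0.6 3 0 0 0 0 255;-0.6 3 0 0 0 0 255;-0.6 3 0 0 0 0 255;-0.6 3 0 0 0 0 255;-0.4 2 0 0 0 0 255;-0.4 2 0 0 0 0 255;-0.4 2 0 0 0 0 255;-0.4 2 0 0 0 0 255"}}

```text
time: 8.1
position: [0.5996, 0.0084, 0.0268]
tool_rot: [3.123, 0.336, 0.0]
ft_force: [0.7, 0.1, 0.5]
grip_width: 0.007
grip_force: 0.0
```

Emit:
{"op": "move_arm", "data": {"increments": "-0.4 2 0 0 0 0 255;-0.4 2 0 0 0 0 255;-0.4 2 0 0 0 0 255;-0.4 2 0 0 0 0 255;-0.4 2 0 0 0 0 255;0 0 0 0 0 0 255;0 0 0 0 0 0 255;0 0 0 0 0 0 255"}}

```text
time: 8.77
position: [0.5976, 0.0182, 0.0267]
tool_rot: [3.123, 0.336, -0.0]
ft_force: [0.4, -0.2, -0.0]
grip_width: 0.009
grip_force: 0.0
```

```bash
python3 tip.py
```

```text
[-75.6  -1.8  26.7] 8.7667 [ 0.4 -0.2 -0. ]
finger 267 [-88. -18.  63.] [-60.  13. 102.]
disc 0.9 822 [[-64.1, -28.4, 17.2], [-53.7, 4.8, 49.1], [-46.1, 33.1, 77.7]]
```

Emit:
{"op": "move_arm", "data": {"increments": "-0.4 2 0 0 0 0 255;-0.4 2 0 0 0 0 255;-0.4 2 0 0 0 0 255;-0.4 2 0 0 0 0 255;-0.4 2 0 0 0 0 255;0 0 0 0 0 0 255;0 0 0 0 0 0 255;0 0 0 0 0 0 255"}}

```text
time: 9.53
position: [0.5956, 0.0283, 0.0267]
tool_rot: [3.123, 0.336, -0.0]
ft_force: [0.5, 0.6, -0.8]
grip_width: 0.005
grip_force: 0.0
```

```bash
python3 tip.py
```

```text
[-65.3  -2.   26.7] 9.5333 [ 0.5  0.6 -0.8]
finger 272 [-78. -18.  53.] [-49.  14. 102.]
disc 0.89 815 [[-65.4, -28.8, 14.0], [-47.5, 3.9, 50.6], [-44.6, 33.0, 78.8]]
```

Upright now, so I push on past the 9° balance angle.

Emit:
{"op": "move_arm", "data": {"increments": "-0.4 2 0 0 0 0 255;-0.4 2 0 0 0 0 255;-0.4 2 0 0 0 0 255;-0.4 2 0 0 0 0 255;-0.4 2 0 0 0 0 255;0 0 0 0 0 0 255;0 0 0 0 0 0 255;0 0 0 0 0 0 255"}}

```text
time: 10.3
position: [0.5936, 0.0382, 0.0267]
tool_rot: [3.123, 0.336, -0.0]
ft_force: [-0.0, -0.2, 0.1]
grip_width: 0.001
grip_force: 0.0
```

```bash
python3 tip.py
```

```text
[-55.2  -2.2  26.7] 10.3 [-0.  -0.2  0.1]
finger 277 [-68. -13.  59.] [-43.  11. 102.]
disc 0.71 820 [[-38.6, -25.1, 17.6], [-6.9, 6.7, 24.5], [20.9, 34.3, 28.0]]
```

Run:
```python
from h import *
S=ctrl.get_image("scene");V=fx(cloud(S))
k=ctrl.silhouettes("ring_disc",S)[0]["region"];p=V[cv2.erode(k.astype(np.uint8),np.ones((3,3)))>0];p=p[~np.isnan(p[:,0])]
A=np.c_[p[:,:2],np.ones(len(p))];
for i in range(3):
    c=np.linalg.lstsq(A,p[:,2],rcond=None)[0];r=p[:,2]-A@c;g=abs(r)<2.5;A=A[g];p=p[g]
print("tilt",c,len(p))
b=(V[...,0]>40)&(V[...,0]<70)&(abs(V[...,1])<25);print("bed",np.nanmedian(V[b][:,2]))
cv2.imwrite("pics/crop_b.png",cv2.resize(S["frame"][200:350,270:450,::-1],(720,600)))
```

```text
tilt [-4.87468278e-03 -4.99006836e-03  2.25912398e+01] 557
bed 13.298457581891244
```

View pics/crop_b.png

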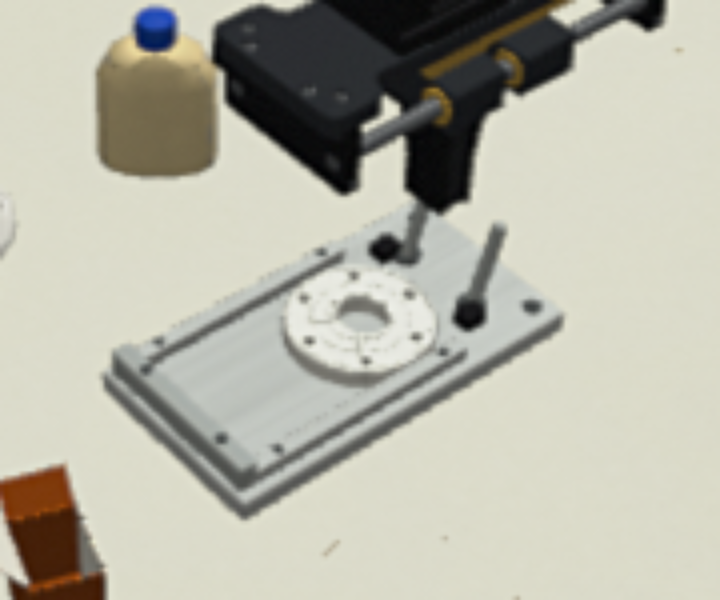

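The disc is lying flat at crop (360,320), with its centre at x≈-8 mm. The two pins stand free behind it at (412,235) and (485,270). Next I lower the fingers between the pins, behind the rim.

Emit:
{"op": "move_arm", "data": {"increments": "0 -4 0 0 0 0 255;0 -3 0 0 0 0 255;0 0 0 0 0 0 255;0 0 -6 0 0 0 255;0 0 -6 0 0 0 255;0 0 -6 0 0 0 255;0 0 -6 0 0 0 255;0 0 -6 0 0 0 255"}}

```text
time: 11.17
position: [0.5932, 0.0315, -0.0043]
tool_rot: [-3.123, -0.336, 0.001]
ft_force: [0.1, -0.2, -0.6]
grip_width: 0.006
grip_force: 0.0
```

Emit:
{"op": "move_arm", "data": {"increments": "0 0 -3 0 0 0 255;0 0 -3 0 0 0 255;0 0 -3 0 0 0 255;0 0 0 0 0 0 255;0 0 0 0 0 0 255;0 0 0 0 0 0 255;0 0 0 0 0 0 255;0 0 0 0 0 0 255"}}

```text
time: 11.83
position: [0.5938, 0.0313, -0.012]
tool_rot: [3.123, 0.336, 0.001]
ft_force: [-0.1, -0.2, -0.1]
grip_width: 0.005
grip_force: 0.0
```

```bash
python3 tip.py
python3 - <<'E'
from h import *
im=ctrl.get_image("wrist");W=fx(cloud(im))
for u,v in((306,283),(325,283),(308,281),(322,281),(312,285)):print(W[v,u].round(1))
cv2.imwrite("pics/w4.png",im["frame"][...,::-1])
E
```

```text
[-62.   -0.9 -12. ] 11.8333 [-0.1 -0.2 -0.1]
finger 388 [-78. -17.  10.] [-47.  15.  63.]
disc 0.89 861 [[-39.3, -24.0, 13.4], [-6.8, 6.2, 22.5], [21.4, 34.5, 25.4]]
[-57.6 -10.   27.1]
[-66.8 -11.8  31.2]
[-58.5 -10.2  25.1]
[-65.5 -10.1  24.9]
[-60.6  -9.9  29.4]
```

View pics/w4.png

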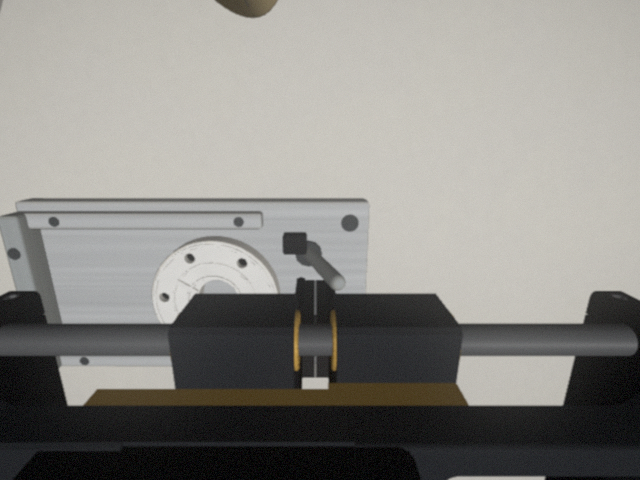

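The wrist view shows the fingertips at (315,282) between the pins, with the far pin at (325,265) clear. The disc is flat ahead at (215,290). The tip is at z≈25, so 8 mm more down.

Emit:
{"op": "move_arm", "data": {"increments": "0 0 -2 0 0 0 255;0 0 -2 0 0 0 255;0 0 -2 0 0 0 255;0 0 -2 0 0 0 255;0 0 0 0 0 0 255;-0.4 2 0 0 0 0 255;-0.4 2 0 0 0 0 255;0 0 0 0 0 0 255"}}

```text
time: 12.65
position: [0.5927, 0.0362, -0.0202]
tool_rot: [-3.123, -0.337, -0.0]
ft_force: [-0.7, 0.0, -0.3]
grip_width: 0.006
grip_force: 0.0
```

Emit:
{"op": "move_arm", "data": {"increments": "-0.6 3 0 0 0 0 255;-0.6 3 0 0 0 0 255;-0.6 3 0 0 0 0 255;-0.6 3 0 0 0 0 255;-0.6 3 0 0 0 0 255;-0.6 3 0 0 0 0 255;0 0 0 0 0 0 255;0 0 0 0 0 0 255"}}

```text
time: 13.32
position: [0.5891, 0.0539, -0.0203]
tool_rot: [-3.123, -0.336, -0.0]
ft_force: [0.4, 0.2, -0.3]
grip_width: 0.006
grip_force: 0.0
```

```bash
python3 tip.py
```

```text
[-39.   -1.1 -20.3] 13.3167 [ 0.4  0.2 -0.3]
finger 319 [-54. -13.  10.] [-23.  15.  54.]
disc 0.78 887 [[-26.8, -25.3, 13.3], [8.8, 6.5, 22.4], [35.3, 35.0, 26.1]]
```

Emit:
{"op": "move_arm", "data": {"increments": "-0.8 4 0 0 0 0 255;-0.8 4 0 0 0 0 255;-0.8 4 0 0 0 0 255;-0.8 4 0 0 0 0 255;-0.8 4 0 0 0 0 255;-0.8 4 0 0 0 0 255;-0.8 4 0 0 0 0 255;-0.8 4 0 0 0 0 255"}}

```text
time: 14.08
position: [0.5827, 0.0858, -0.0203]
tool_rot: [3.124, 0.336, -0.0]
ft_force: [-0.5, -1.4, -0.4]
grip_width: 0.007
grip_force: 0.2
```

Emit:
{"op": "move_arm", "data": {"increments": "-0.2 1 0 0 0 0 255;-0.2 1 0 0 0 0 255;-0.2 1 0 0 0 0 255;-0.2 1 0 0 0 0 255;0 0 0 0 0 0 255;0 0 0 0 0 0 255;0 0 0 0 0 0 255;0 0 0 0 0 0 255"}}

```text
time: 14.75
position: [0.582, 0.0893, -0.0203]
tool_rot: [-3.124, -0.335, -0.0]
ft_force: [0.7, 0.1, -0.7]
grip_width: 0.005
grip_force: 0.1
```

```bash
python3 tip.py
```

```text
[ -2.8  -1.8 -20.3] 14.75 [ 0.7  0.1 -0.7]
finger 338 [-18. -16.  10.] [13. 14. 55.]
disc 0.67 875 [[8.5, -26.0, 14.1], [43.4, 4.5, 22.4], [69.4, 31.5, 25.6]]
```

Creep until the stop gives force.

Emit:
{"op": "move_arm", "data": {"increments": "-0.2 1 0 0 0 0 255;-0.2 1 0 0 0 0 255;-0.2 1 0 0 0 0 255;0 0 0 0 0 0 255;0 0 0 0 0 0 255;0 0 0 0 0 0 255;0 0 0 0 0 0 255;0 0 0 0 0 0 255"}}

```text
time: 15.52
position: [0.5813, 0.0925, -0.0203]
tool_rot: [-3.124, -0.336, 0.0]
ft_force: [-0.1, 0.4, -0.2]
grip_width: 0.005
grip_force: 0.0
```

Emit:
{"op": "move_arm", "data": {"increments": "-0.2 1 0 0 0 0 255;-0.2 1 0 0 0 0 255;0 0 0 0 0 0 255;0 0 0 0 0 0 255;0 0 0 0 0 0 255;0 0 0 0 0 0 255;0 0 0 0 0 0 255;0 0 0 0 0 0 255"}}

```text
time: 16.18
position: [0.581, 0.0944, -0.0203]
tool_rot: [-3.124, -0.336, -0.0]
ft_force: [0.1, -0.1, -1.3]
grip_width: 0.006
grip_force: 0.0
```

```bash
python3 tip.py
```

```text
[  2.4  -1.8 -20.3] 16.1833 [ 0.1 -0.1 -1.3]
finger 334 [-13. -16.  10.] [18. 14. 55.]
disc 0.61 814 [[14.5, -26.1, 14.1], [47.9, 4.3, 22.3], [72.9, 31.3, 25.5]]
```

Emit:
{"op": "move_arm", "data": {"increments": "-0.2 1 0 0 0 0 255;-0.2 1 0 0 0 0 255;0 0 0 0 0 0 255;0 0 0 0 0 0 255;0 0 0 0 0 0 255;0 0 0 0 0 0 255;0 0 0 0 0 0 255;0 0 0 0 0 0 255"}}

```text
time: 16.95
position: [0.5805, 0.0964, -0.0203]
tool_rot: [-3.124, -0.336, 0.0]
ft_force: [1.2, -0.2, -0.9]
grip_width: 0.005
grip_force: 0.0
```

```bash
python3 tip.py
```

```text
[  4.4  -1.8 -20.3] 16.95 [ 1.2 -0.2 -0.9]
finger 339 [-11. -15.  10.] [20. 14. 55.]
disc 0.79 803 [[15.9, -27.3, 14.5], [49.4, 5.9, 22.4], [73.7, 31.1, 25.3]]
```

Emit:
{"op": "move_arm", "data": {"increments": "-0.2 1 0 0 0 0 255;0 0 0 0 0 0 255;0 0 0 0 0 0 255;-0.2 1 0 0 0 0 255;0 0 0 0 0 0 255;0 0 0 0 0 0 255;0 0 0 0 0 0 255;0 0 0 0 0 0 255"}}

```text
time: 17.72
position: [0.5804, 0.0968, -0.0203]
tool_rot: [3.122, 0.334, -0.0]
ft_force: [0.1, -5.3, 0.2]
grip_width: 0.005
grip_force: 2.7
```

```bash
python3 tip.py
```

```text
[  4.9  -1.8 -20.3] 17.7167 [ 0.1 -5.3  0.2]
finger 332 [-11. -18.   9.] [21. 14. 54.]
disc 0.79 840 [[16.8, -27.0, 13.4], [48.0, 4.7, 22.4], [74.3, 31.6, 25.4]]
```

The stop is reached: 5 N of force and the tool is blocked. Now I back off and rise clear.

Emit:
{"op": "move_arm", "data": {"increments": "0.4 -2 0 0 0 0 255;0.6 -3 0 0 0 0 255;1 -5 0 0 0 0 255;1 -5 0 0 0 0 255;0 0 10 0 0 0 255;0 0 20 0 0 0 255;0 0 25 0 0 0 255;0 0 25 0 0 0 255"}}

```text
time: 18.48
position: [0.5827, 0.0838, 0.0608]
tool_rot: [-3.123, -0.336, 0.001]
ft_force: [-0.2, 0.8, 0.7]
grip_width: 0.009
grip_force: 0.0
```

Emit:
{"op": "move_arm", "data": {"increments": "4 -20 10 0 0 0 255;4 -20 10 0 0 0 255;4 -20 10 0 0 0 255;4 -20 0 0 0 0 255;4 -20 0 0 0 0 255;0 0 0 0 0 0 255;0 0 0 0 0 0 255;0 0 0 0 0 0 255"}}

```text
time: 19.15
position: [0.6031, -0.0154, 0.0901]
tool_rot: [-3.122, -0.337, -0.0]
ft_force: [-0.4, 0.8, 0.9]
grip_width: 0.011
grip_force: 0.0
```

Run:
```python
from h import *
s=ctrl.get_state();print(s["position"],s["time"])
S=ctrl.get_image("scene");V=fx(cloud(S))
for t in("ring_disc","glue_bottle","domed_post","carton"):
    r=ctrl.find_in(t,S)[:1];print(t,[(np.round(a["centre"],3),fx(a["centre"]).round(1)) for a in r])
T=ctrl.get_image("top");V=fx(cloud(T));m=ctrl.silhouettes("ring_disc",T)
if m:p=V[m[0]["region"]];print(np.nanpercentile(p,[2,50,98],axis=0).round(1))
cv2.imwrite("pics/end.png",cv2.resize(S["frame"][200:350,270:450,::-1],(720,600)))
```

```text
[ 0.60306506 -0.01535317  0.09007898] 19.15
ring_disc []
glue_bottle [(array([0.724, 0.106, 0.043]), array([ -16.5, -144.6,   42.8]))]
domed_post [(array([0.683, 0.237, 0.044]), array([ 119.7, -131.7,   43.9]))]
carton [(array([0.51 , 0.254, 0.035]), array([173.7,  33.6,  34.9]))]
[[ 15.7 -31.7  13.3]
 [ 46.8  -2.5  22. ]
 [ 75.   27.3  26.6]]
```

View pics/end.png

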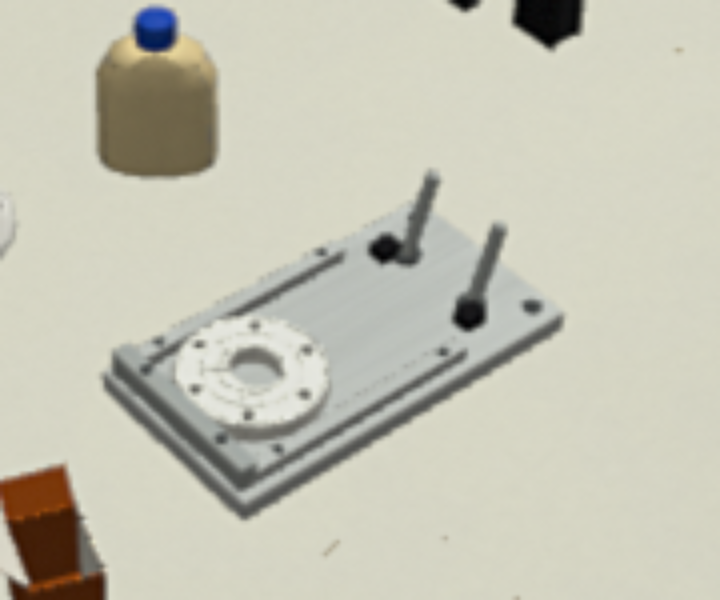

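The disc lies flat against the end stop at crop (250,370), with its centre at x≈45.4 mm. The bystanders have not moved and the arm is clear.

```bash
python3 -c "
from bench import ctrl
print(ctrl.close_job())"
```

```text
the job is handed in; nothing more can be done
None
```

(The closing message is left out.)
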